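# Bleed the clamp and rock out the locating block

## Task

Open the fixture's bleed valve halfway: turn its red lever 45 degrees, to the yellow mark, and leave it there. Then grip the blue-topped locating block, rock it side to side until both brass keepers are pushed right back, lift it straight up out of its slot, and finish still holding it upright over the slot, its foot just clear above the keepers (a centimetre or three). Leave the two bushings, the oil bottle and the spanner where they are.

Things in the scene. Friction and masses are not known exactly. Their poses are not given: they have to be found in the camera images.
- fixture: Dark steel base 200 (x) x 300 (y) x 30 mm, bolted down; origin under its centre on the table, z up. In its frame: slot with the block at x 0, y +50; valve axis at x 30, y -85; grey plunger housing at x 47 to 87, y 50, 83 mm above the table; a brass keeper each side (+-y) of the block, tops 72.5 mm above the table.
- slot (a point): Centre of the slot's mouth, level with the fixture's top face (30 mm above the table). The slot is 44 (x) x 21 (y) mm and 16 mm deep. Axes as the fixture's.
- block: Loose steel locating block, about 0.4 kg, 108 mm tall, upright in the slot (its underside 14 mm above the table); origin under its centre, axes as the fixture's. Upward: 0-18 mm a round foot (18 mm cylinder along x, 40 long, centre 9 mm up) on which it rocks about x, to +y and -y; 20-48 mm a body 56 (x) x 28 (y); 48-108 mm a stem 40 (x) x 20 (y), blue from 62 mm up.
- block_grip (a point): Middle of the blue stem, 88 mm above the block's underside: the place to grip (20 mm across y, 40 mm across x), 29.5 mm above the keepers' tops while the block is seated. Axes as the block's.
- valve (a joint): Angle of the bleed valve's lever, rad: 0 closed (points to the fixture's -x), 0.785 half open (on the yellow mark), 1.571 open (points to the fixture's -y); counter-clockwise from above. Starts closed or nearly; stiff (0.15 N m), stays where left. Opening it withdraws the steel plunger that pins the block's +x end down; at half open that is clear.
- valve_axis (a point): Point on the valve's turning axis at the lever's height, 85 mm above the table. Axes as the fixture's.
- lever_grip (a point): Middle of the lever's red sleeve (50 mm long, 16 wide, 18 tall), 65 mm from the valve's axis, 85 mm above the table; x points along the lever towards the axis, z up.
- keeper_left (a joint): How far the brass keeper at the block's +y side is pushed back, m: 0 home, 0.006 at its stop; moves to +y against 8 N of drag and stays. Its lip (8 mm thick) hooks 3 mm over the block's shoulder, 2.5 mm above it and 1 mm from the stem, and catches the block if lifted, until pushed back over 3 mm. Leaning the block 0.14 rad towards it about the foot's centre pushes it back some 5 mm.
- keeper_right (a joint): The same for the keeper on the -y side; it slides towards the fixture's -y.
- bushing_a: Dark steel bushing standing on the fixture's near end, 36 mm diameter, 32 mm tall; origin at the centre of its underside. Leave alone.
- bushing_b: The other, same bushing. Leave alone.
- oil_bottle: Yellow oil bottle with red cap, 54 mm diameter, 120 mm tall, on the table on the valve's side; origin at the centre of its underside. Leave alone.
- spanner: Steel spanner lying flat on the table on the side of the block, about 180 mm long along its x. Leave alone.
Mind the look-alikes: they are no part of the job. What is meant by the block is not brown or turquoise, and is the larger of those in its own colour.

How it is judged:
By the outcome, as a careful person would: the job done as asked, in the order asked, and still so for the second after the job is handed in, while the arm keeps its last pose, push and grip.
It also fails if it takes over 61 s, if anything falls off the work surface, if the arm or the gripper's body presses on something with over 40 N, if the wrist force passes 120 N, or if a joint passes its speed limit or range.

## Robot

A 6-joint arm with a two-finger parallel gripper is mounted at the origin on the work surface. World frame = base frame: x ahead of the robot, y to its left, z up, the work surface at z = 0. Lengths are in mm, angles in rad, forces in N, time in s.
With the tool pointing down it reaches from about 400 to 925 mm from the base axis. Payload 12.5 kg.
Tool frame: the origin (TCP) lies at the very end of the fingers, on their centre line; the grasp point (between the pads) lies 19 mm behind it; y points along the fingers, z is the direction in which the jaws open and shut, and the axes are right-handed (so a half turn about y gives the same grasp; the last joint's range is limited). The gripper opens to 95 mm and grips with 3 to 60 N. Pads are 20 mm wide; open, the fingers measure 119 mm over their backs; the gripper's body (75 mm by 180 mm) begins 59 mm behind the grasp point.
Start: joints at [-1.427, 0.491, 1.559, -0, 1.092, -0.106], TCP at [154.529, -605.616, 187.361] pointing down, gripper open.
Joint ranges: [-3.1, 3.1], [-0.84, 2.19], [0.05, 2.79], [-1.13, 4.28], [0.06, 2.93], [-2.69, 2.69]. Speed limits (rad/s): [2.22, 2.22, 2.79, 3.14, 3.14, 3.14].

## Interface

Orientations are given as [roll, pitch, yaw] about the fixed x, y, z axes, in that order (R = Rz(yaw) Ry(pitch) Rx(roll)).
In Python, from cell import env, optics gives the robot as it stands.
- The arm moves only by the tool drive_tool, never from a script. Its argument "steps" is a list of rows, each an object with "slide": the shift along the tool's x, y, z in m, a list of three; "dr": the turn, a rotation vector about the tool's x, y, z in rad, a list of three; "fingers": the finger opening in m, from 0 to 0.0951. A call has 1 to 5 rows; each row is the pose to reach, as a shift and turn from the pose commanded when the call began, along the tool's axes at that moment; what a row does not reach only later rows make up. A row lasts 1/12 s, in which the tool goes at most 41.7 mm and 7.16 degrees, less where a joint would pass 70% of its speed; a pose out of reach is approached as far as the arm can. A call with a gripper value outside its range is refused whole. The fingers move at their own pace and stop on an object; the grip force is fixed at half the most. Time passes only in rows, so rows that repeat a pose let the fingers close. It gives the time, the measured TCP pose, the force and the opening at its end, in the units of the state.
- env.state(): the state, without advancing time (a new reading comes with each control period).
- optics.read_camera(name): name is "scene" or "top"; returns the picture (400x640x3 uint8, red, green, blue); there is no depth.
- optics.camera_model(name): a dict with "mtx" (3x3 intrinsics, pixels), "R" (3x3) and "t" (3): a world point X has camera coordinates R X + t. Camera axes: x right, y down, z forward; pixel columns grow to the right and rows downward; lengths in mm; the calibration is good to about 2 mm. A picture is of the moment at which its call begins. camera_model takes no time and is no camera call.
- env.job_done(): hands the job in, once; it reports no verdict.
The state is a dict: "t": time; "joints": joint angles; "qvel": joint speeds; "tau": joint torques, N m; "eef_pos": TCP position; "tcp_rot": TCP orientation; "ft_force": force on the tool from outside, world axes, zero at the start; "moment": the same for the moment, N m; "opening": opening from 0.0 (shut) to 1.0 (fully open).
Only numpy, scipy, OpenCV 4.12 (cv2) and the standard library are available. Lean on these libraries where they do the work, as an engineer would, in place of code of your own. Each camera call takes 0.05 s, during which the arm holds its last target.

## Working session

There is one attempt and no reset: what is moved stays moved. The work goes in short steps, Python scripts to look and compute and a tool call to move; the robot and the scene stay as the last step left them, time stands still between calls to the robot, and variables do not carry over. Pictures are saved under pics/ and viewed, and the job is handed in when it is done.

Besides the shell and the picture viewer there is one more tool, called as a command line: name --argument value ..., lists and objects as JSON in quotes. drive_tool: Moves the arm, as the interface text tells. Its arguments: {"type":"object","properties":{"steps":{"type":"array","items":{"type":"object","properties":{"slide":{"type":"array","items":{"type":"number"}},"dr":{"type":"array","items":{"type":"number"}},"fingers":{"type":"number"}}}}},"required":["steps"]}

```bash
ls; mkdir -p pics
python3 - <<'E'
from cell import env, optics
import cv2
print(env.state())
for n in ("scene","top"):
    im=optics.read_camera(n); cv2.imwrite(f"pics/{n}0.png",im[:,:,::-1]); m=optics.camera_model(n); print(n,m)
E
```

```text
pics
{'t': 0.0, 'joints': array([-1.42658516e+00,  4.91594133e-01,  1.55945929e+00, -3.42989963e-05,
        1.09170327e+00, -1.05581433e-01]), 'qvel': array([ 0.0002603 ,  0.00069984, -0.00095542, -0.00033393,  0.00236585,
        0.00094504]), 'tau': array([-1.16976782e-03, -6.12642503e+01, -2.58178461e+01,  6.91433530e-02,
        4.82101820e-02, -8.43375119e-05]), 'eef_pos': array([ 154.48554098, -605.3156758 ,  186.73690198]), 'tcp_rot': array([-1.57195709e+00,  9.24228086e-05, -2.89178428e+00]), 'ft_force': array([-0.54519042,  0.26625971,  0.48077846]), 'moment': array([ 0.01965366, -0.00503806, -0.01345118]), 'opening': 1.0013288517304868}
scene {'mtx': array([[504.37342727,   0.        , 317.74403205],
       [  0.        , 504.37342727, 201.75770368],
       [  0.        ,   0.        ,   1.        ]]), 'R': array([[-0.83797412,  0.54570441, -0.00246204],
       [ 0.36464289,  0.55657125, -0.74650117],
       [-0.40599868, -0.62644643, -0.66537954]]), 't': array([ 469.81265622, -168.39978141, 1394.40242758])}
top {'mtx': array([[485.63232188,   0.        , 311.3172563 ],
       [  0.        , 485.63232188, 202.04267292],
       [  0.        ,   0.        ,   1.        ]]), 'R': array([[-0.02397762, -0.99948186, -0.02147296],
       [-0.99632111,  0.02565848, -0.08176724],
       [ 0.08227583,  0.01943338, -0.99642011]]), 't': array([  55.25530085,  606.94123671, 1329.97437227])}
```

View pics/scene0.png

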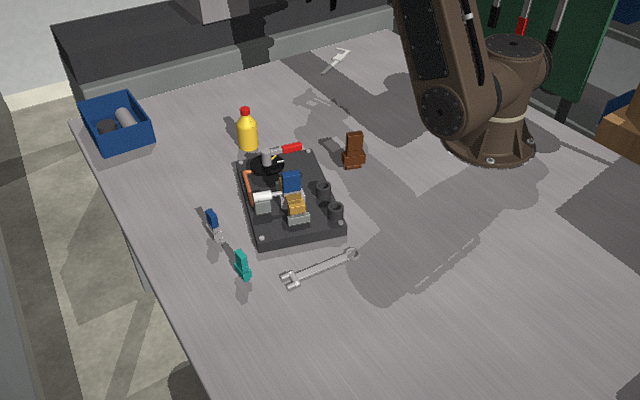

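View pics/top0.png

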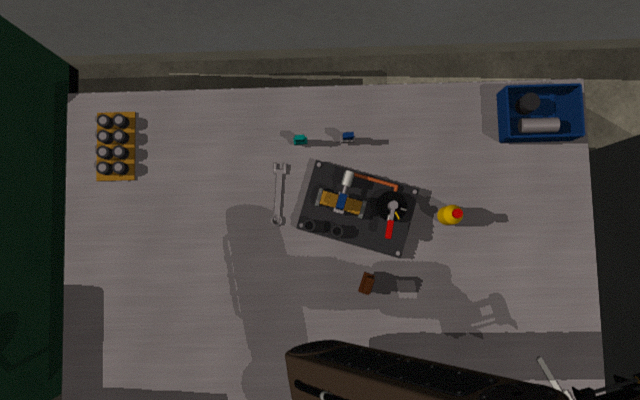

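Block candidates in the scene view:
- Large blue-topped block in the fixture's slot, at (291,183).
- Small blue block on the table, at (212,218).
- Turquoise block, at (243,265).
- Brown block, at (353,150).

I choose (291,183), which is (343,200) in the top view. It is in the slot and is the larger of the two blue ones. Next is a close crop to check that.

Run:
```python
import cv2
a=cv2.imread("pics/top0.png")[145:270,285:435]; cv2.imwrite("pics/top0c.png",cv2.resize(a,None,fx=4.8,fy=4.8,interpolation=cv2.INTER_CUBIC)[:600,:])
a=cv2.imread("pics/scene0.png")[130:260,195:365]; cv2.imwrite("pics/scene0c.png",cv2.resize(a,None,fx=4.6,fy=4.6,interpolation=cv2.INTER_CUBIC))
```

```text
(no output)
```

View pics/top0c.png

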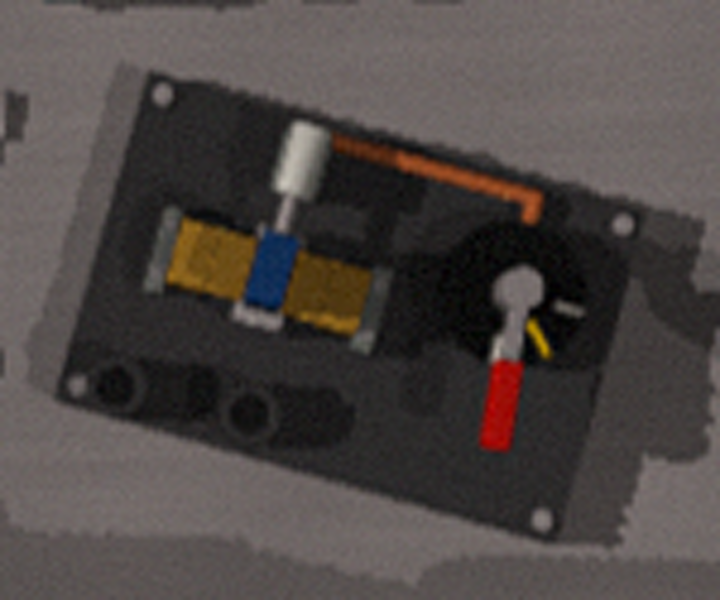

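View pics/scene0c.png

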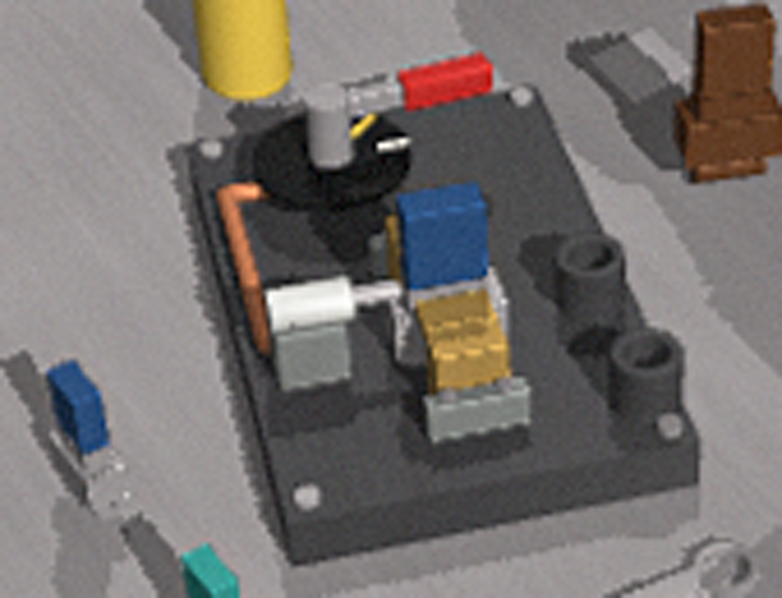

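The crops confirm it. The large blue block sits between the brass keepers at top crop (275,270), with the plunger at its +x end. The red sleeve is at (501,405) and the yellow mark at (540,340). Next I fit the fixture pose from the corners, bolts, block top and sleeve in both views.

```bash
cat > h.py <<'E'
import numpy as np
from scipy.optimize import least_squares
from scipy.spatial.transform import Rotation as Rn
from cell import env, optics
M={n:optics.camera_model(n) for n in("scene","top")}
def proj(n,X):
    m=M[n]; c=np.atleast_2d(X)@m["R"].T+m["t"]; p=c@m["mtx"].T; return p[:,:2]/p[:,2:]
def tcp():
    s=env.state(); return s, Rn.from_euler('xyz',s["tcp_rot"]).as_matrix()
E
python3 - <<'E'
from h import *
ct=lambda p:np.array(p)/4.8+[285,145]
cs=lambda p:np.array(p)/4.6+[195,130]
obs=[("top",ct([162,95]),'b',1,1),("top",ct([78,384]),'b',-1,1),("top",ct([542,520]),'b',-1,-1),("top",ct([623,223]),'b',1,-1),
("scene",cs([306,496]),'b',1,1),("scene",cs([670,427]),'b',-1,1),("scene",cs([521,96]),'b',-1,-1),("scene",cs([210,148]),'b',1,-1)]
pts=[("top",ct([150,72]),(100,150,30)),("top",ct([62,398]),(-100,150,30)),("top",ct([555,540]),(-100,-150,30)),
("top",ct([275,267]),(0,50,122)),("scene",cs([442,193]),(0,50,122)),("scene",cs([694,452]),(-100,150,30))]
def res(v,full=False):
    x,y,th,a,b=v[:5]; c,s=np.cos(th),np.sin(th)
    W=lambda p:np.array([x+c*p[0]-s*p[1],y+s*p[0]+c*p[1],p[2]])
    r=[proj(n,W((sx*a,sy*b,32)))[0]-p for n,p,_,sx,sy in obs]+[proj(n,W(q))[0]-p for n,p,q in pts]
    L=v[5]; 
    g=W((30-65*np.cos(L),-85-65*np.sin(L),94)); g2=g
    r+=[proj("top",g)[0]-ct([501,405]),]
    g=W((30-65*np.cos(L),-85-65*np.sin(L),85)); r+=[proj("scene",g)[0]-cs([446,82])]
    return np.array(r) if full else np.array(r).ravel()
f=least_squares(res,[600,-80,-.25,85,135,0.])
print(f.x.round(3)); print(res(f.x,True).round(1).tolist())
v=f.x
for k in [-.1,0,.1]: pass
x,y,th=v[:3];c,s=np.cos(th),np.sin(th)
W=lambda p:np.array([x+c*p[0]-s*p[1],y+s*p[0]+c*p[1],p[2]])
print("block",W((0,50,102)),"axis",W((30,-85,85)),"lever",W((30-65*np.cos(v[5]),-85-65*np.sin(v[5]),85)))
st,R=tcp();print(R.round(3))
E
```

```text
[ 5.87704e+02 -8.93810e+01 -3.08000e-01  8.81430e+01  1.38486e+02
  8.50000e-02]
[[0.3, -0.8], [0.0, -0.4], [0.2, -0.5], [0.3, -0.1], [0.0, 0.0], [-0.0, -0.5], [0.5, -0.1], [0.5, -0.3], [0.0, -1.0], [-1.8, -0.3], [0.2, 0.7], [-0.1, -0.4], [-0.3, 0.8], [1.5, -2.7], [0.2, -0.8], [0.2, -0.1]]
block [602.85652389 -41.73226584 102.        ] axis [ 590.5326611  -179.47522357   85.        ] lever [ 527.14693231 -165.07906484   85.        ]
[[-0.969 -0.     0.247]
 [-0.247  0.001 -0.969]
 [-0.    -1.    -0.001]]
```

```bash
cat >> h.py <<'E'
import cv2
FX=[587.7,-89.4,-0.308]
def W(p,fx=None):
    x,y,th=fx or FX; p=np.atleast_2d(np.array(p,float));c,s=np.cos(th),np.sin(th)
    return np.c_[x+c*p[:,0]-s*p[:,1],y+s*p[:,0]+c*p[:,1],p[:,2]]
def box(cx,cy,lx,ly,z0,z1): return [(cx+i*lx/2,cy+j*ly/2,z) for z in(z0,z1) for i,j in((1,1),(1,-1),(-1,-1),(-1,1))]
E8=[(0,1),(1,2),(2,3),(3,0),(4,5),(5,6),(6,7),(7,4),(0,4),(1,5),(2,6),(3,7)]
def overlay(img,n,boxes,org,size,f,out,edges=E8):
    a=img[org[1]:org[1]+size[1],org[0]:org[0]+size[0]]
    a=cv2.resize(a,None,fx=f,fy=f,interpolation=cv2.INTER_CUBIC)
    for b,col in boxes:
        p=((proj(n,W(b))-org+.5)*f).astype(int)
        for i,j in edges: cv2.line(a,tuple(map(int,p[i])),tuple(map(int,p[j])),col,1)
    cv2.imwrite(out,a)
E
python3 - <<'E'
from h import *
B=[(box(0,50,40,20,76,122),(255,255,0)),(box(0,0,200,300,0,30),(0,255,0)),(box(67,50,40,20,70,83),(0,0,255))]
overlay(cv2.imread("pics/scene0.png"),"scene",B,(195,130),(170,130),4.6,"pics/ov_s.png")
overlay(cv2.imread("pics/top0.png"),"top",B,(285,145),(150,125),4.8,"pics/ov_t.png")
E
```

```text
(no output)
```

View pics/ov_s.png

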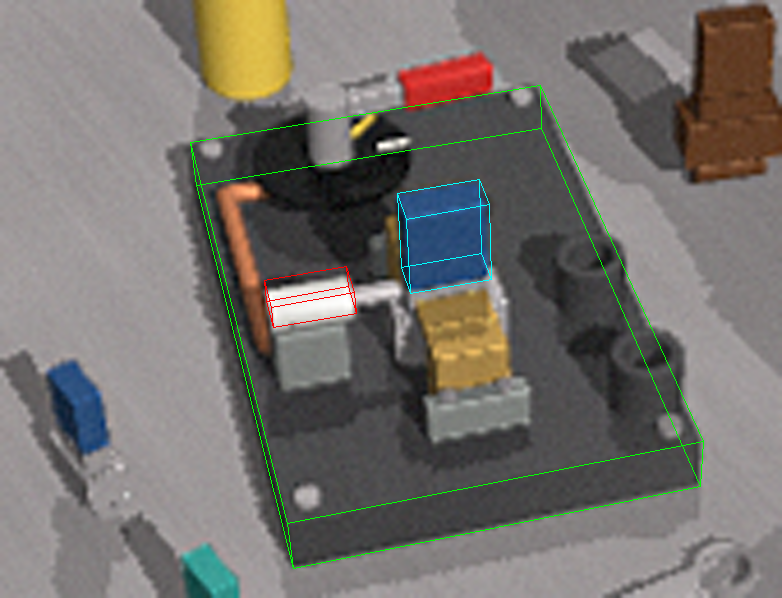

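View pics/ov_t.png

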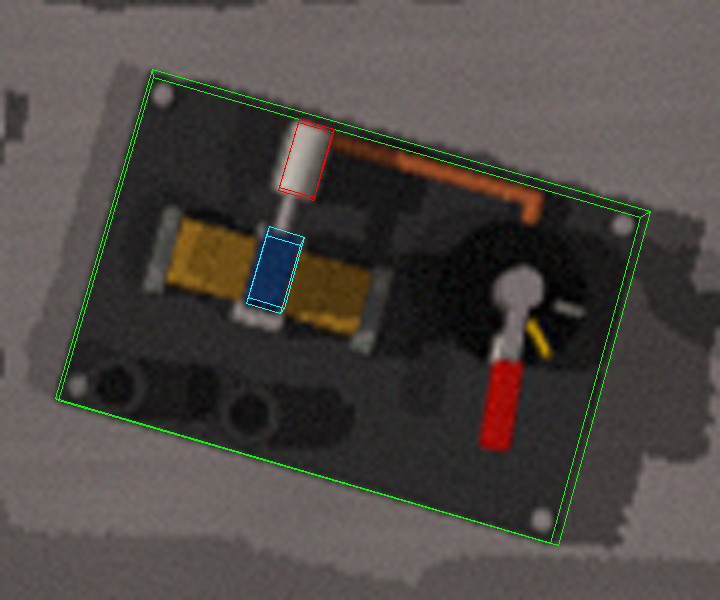

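The overlay fits to about 1 px, so the fixture is at about (588,-89) with yaw -0.308, and the lever angle is about 0.08 rad. I'll move over the lever first.

drive_tool --steps '[{"slide":[-0.031,0,-0.022]},{"slide":[-0.062,0,-0.044]},{"slide":[-0.093,0,-0.066]},{"slide":[-0.124,0,-0.088]},{"slide":[-0.155,0,-0.11]}]'

```text
invalid input
```

drive_tool --steps '[{"slide":[-0.031,0,-0.022]},{"slide":[-0.062,0,-0.044]},{"slide":[-0.093,0,-0.066]},{"slide":[-0.124,0,-0.088]},{"slide":[-0.155,0,-0.11]}]'

```text
invalid input
```

drive_tool --steps '[{"slide":[-0.031,0,-0.022],"dr":[0,0.09,0]},{"slide":[-0.062,0,-0.044],"dr":[0,0.19,0]},{"slide":[-0.093,0,-0.066],"dr":[0,0.28,0]},{"slide":[-0.124,0,-0.088],"dr":[0,0.38,0]},{"slide":[-0.155,0,-0.11],"dr":[0,0.47,0]}]'

```text
invalid input
```

drive_tool --steps '[{"slide":[0,0,0]},{"slide":[0,0,0]}]'

```text
invalid input
```

```bash
cat >> h.py <<'E'
AX=None
def plan(xyz,jaw,lean=None):
    s,R=tcp()
    z=np.array([np.cos(jaw),np.sin(jaw),0]);y=np.array([0,0,-1.]);T=np.c_[np.cross(y,z),y,z]
    print("pos",s["eef_pos"].round(1),"jaw",np.arctan2(R[1,2],R[0,2]).round(4),"t",round(s["t"],2),"F",s["ft_force"].round(1),"op",round(s["opening"]*95,1))
    print("slide mm",(R.T@(np.array(xyz)-s["eef_pos"])).round(1),"dr",Rn.from_matrix(R.T@T).as_rotvec().round(3))
    print(R.round(3).tolist())
E
python3 - <<'E'
from h import *
plan([527,-165,66],-1.794)
for n in("top","scene"):
    cv2.imwrite(f"pics/{n}1.png",optics.read_camera(n)[:,:,::-1])
im=np.vstack([cv2.resize(cv2.imread("pics/top1.png")[120:290,270:470],(600,510))])
cv2.imwrite("pics/t1c.png",im)
cv2.imwrite("pics/s1c.png",cv2.resize(cv2.imread("pics/scene1.png")[60:260,170:400],(690,600)))
E
```

```text
pos [ 154.5 -605.3  186.8] jaw -1.321 t 0.1 F [0.3 0.5 0.1] op 95.3
slide mm [-469.8  121.2 -334.5] dr [0.001 0.473 0.   ]
[[-0.969, -0.0, 0.247], [-0.247, 0.001, -0.969], [-0.0, -1.0, -0.001]]
```

View pics/s1c.png

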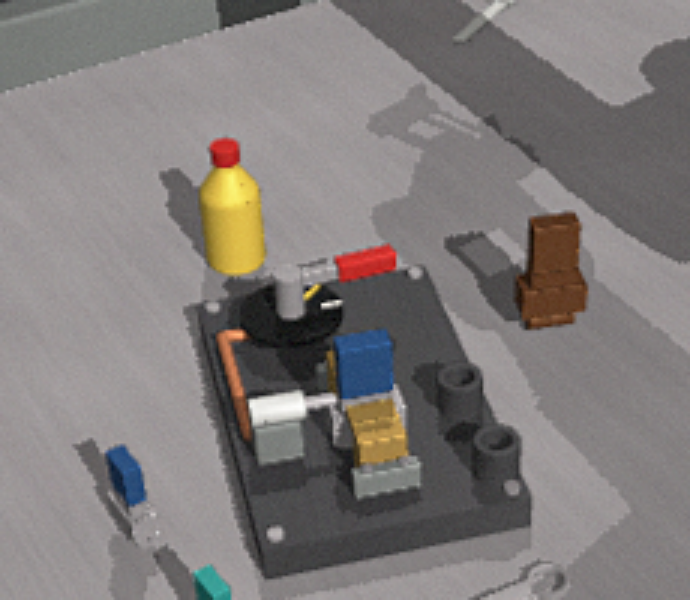

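View pics/t1c.png

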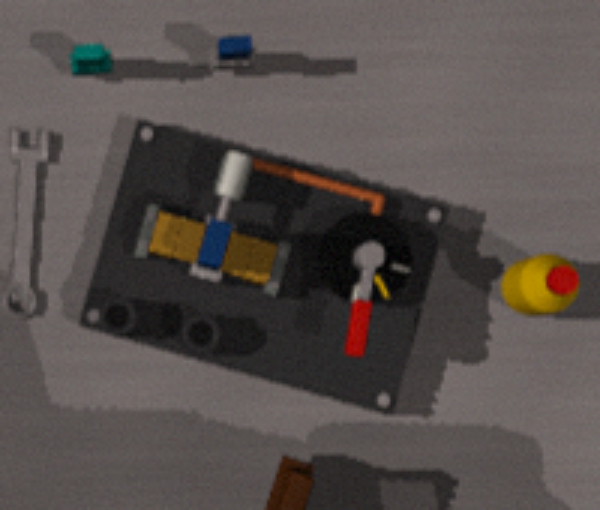

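The moves were refused as invalid, so the arm hasn't moved and both views still show the untouched scene. I'll retry with all three fields in each row.

drive_tool --steps '[{"slide":[-0.031,0,-0.022],"dr":[0,0,0],"fingers":0.095},{"slide":[-0.062,0,-0.044],"dr":[0,0,0],"fingers":0.095},{"slide":[-0.093,0,-0.066],"dr":[0,0,0],"fingers":0.095},{"slide":[-0.124,0,-0.088],"dr":[0,0,0],"fingers":0.095},{"slide":[-0.155,0,-0.11],"dr":[0,0,0],"fingers":0.095}]'

```text
t: 0.62
eef_pos: [278.3, -459.2, 187.3]
tcp_rot: [-1.571, 0.0, -2.892]
ft_force: [1.1, 0.0, 0.4]
opening: 0.998
```

drive_tool --steps '[{"slide":[-0.031,0,-0.022],"dr":[0,0,0],"fingers":0.095},{"slide":[-0.062,0,-0.044],"dr":[0,0,0],"fingers":0.095},{"slide":[-0.093,0,-0.066],"dr":[0,0,0],"fingers":0.095},{"slide":[-0.124,0,-0.088],"dr":[0,0,0],"fingers":0.095},{"slide":[-0.155,0,-0.11],"dr":[0,0,0],"fingers":0.095}]'

```text
t: 1.03
eef_pos: [401.4, -314.2, 187.4]
tcp_rot: [-1.571, 0.0, -2.892]
ft_force: [1.2, -0.7, -0.1]
opening: 0.996
```

drive_tool --steps '[{"slide":[-0.031,0,-0.022],"dr":[0,0.09,0],"fingers":0.07},{"slide":[-0.062,0,-0.044],"dr":[0,0.19,0],"fingers":0.06},{"slide":[-0.093,0,-0.066],"dr":[0,0.28,0],"fingers":0.05},{"slide":[-0.124,0,-0.088],"dr":[0,0.38,0],"fingers":0.05},{"slide":[-0.155,0,-0.11],"dr":[0,0.47,0],"fingers":0.05}]'

```text
t: 1.45
eef_pos: [524.4, -169.2, 187.4]
tcp_rot: [-1.571, 0.0, 2.916]
ft_force: [0.5, -1.1, 0.1]
opening: 0.704
```

drive_tool --steps '[{"slide":[0,0,0],"dr":[0,0,0],"fingers":0.05},{"slide":[0,0,0],"dr":[0,0,0],"fingers":0.05}]'

```text
t: 1.62
eef_pos: [524.2, -169.3, 187.0]
tcp_rot: [-1.571, -0.0, 2.925]
ft_force: [0.2, -0.4, -0.5]
opening: 0.567
```

Run:
```python
from h import *
plan([527,-165,66],-1.794)
```

```text
pos [ 524.2 -169.3  187. ] jaw -1.7874 t 1.62 F [ 0.2 -0.4 -0.5] op 53.8
slide mm [ -1.9 121.   -4.8] dr [0.    0.007 0.   ]
[[-0.977, -0.0, -0.215], [0.215, 0.0, -0.977], [0.0, -1.0, -0.0]]
```

drive_tool --steps '[{"slide":[-0.001,0.015,-0.004],"dr":[0,0.007,0],"fingers":0.05},{"slide":[-0.002,0.03,-0.005],"dr":[0,0.007,0],"fingers":0.05},{"slide":[-0.002,0.045,-0.005],"dr":[0,0.007,0],"fingers":0.05},{"slide":[-0.002,0.06,-0.005],"dr":[0,0.007,0],"fingers":0.05},{"slide":[-0.002,0.075,-0.005],"dr":[0,0.007,0],"fingers":0.05}]'

```text
t: 2.03
eef_pos: [525.8, -167.6, 111.7]
tcp_rot: [-1.571, -0.0, 2.915]
ft_force: [0.7, 1.1, -0.9]
opening: 0.521
```

Run:
```python
from h import *
plan([527,-165,66],-1.794)
cv2.imwrite("pics/scene2.png",optics.read_camera("scene")[:,:,::-1])
cv2.imwrite("pics/s2c.png",cv2.resize(cv2.imread("pics/scene2.png")[60:260,170:400],(690,600)))
```

```text
pos [ 525.8 -167.6  111.7] jaw -1.7978 t 2.03 F [ 0.7  1.1 -0.9] op 49.4
slide mm [-0.6 45.7 -2.8] dr [-0.    -0.004  0.   ]
[[-0.974, -0.0, -0.225], [0.225, -0.0, -0.974], [0.0, -1.0, 0.0]]
```

View pics/s2c.png

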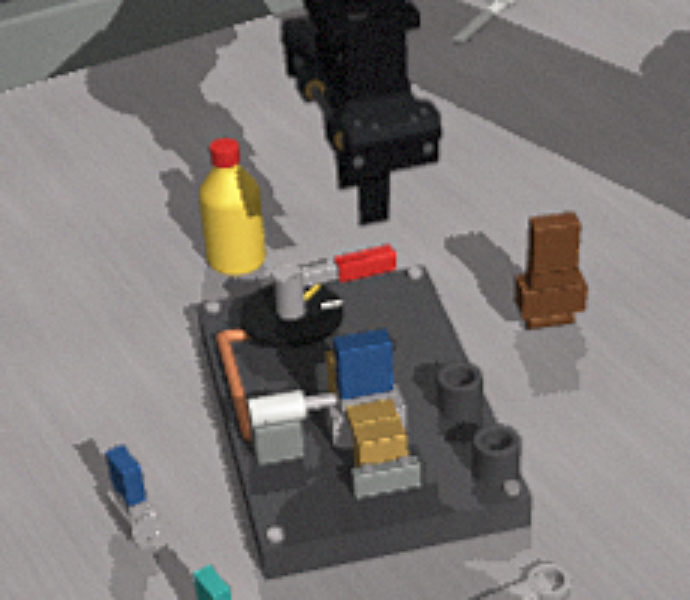

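The finger at crop (373,215) is right above the red sleeve at (366,262). I'll descend and close.

drive_tool --steps '[{"slide":[0,0.012,-0.002],"dr":[0,0,0],"fingers":0.05},{"slide":[0,0.024,-0.002],"dr":[0,0,0],"fingers":0.05},{"slide":[0,0.036,-0.002],"dr":[0,0,0],"fingers":0.05},{"slide":[0,0.045,-0.002],"dr":[0,0,0],"fingers":0.05},{"slide":[0,0.045,-0.002],"dr":[0,0,0],"fingers":0.04}]'

```text
t: 2.5
eef_pos: [526.0, -165.0, 66.2]
tcp_rot: [-1.571, -0.002, 2.914]
ft_force: [-0.9, 0.1, -0.6]
opening: 0.496
```

drive_tool --steps '[{"slide":[0,0,0],"dr":[0,0,0],"fingers":0.03},{"slide":[0,0,0],"dr":[0,0,0],"fingers":0.025},{"slide":[0,0,0],"dr":[0,0,0],"fingers":0.02},{"slide":[0,0,0],"dr":[0,0,0],"fingers":0.01},{"slide":[0,0,0],"dr":[0,0,0],"fingers":0.01}]'

```text
t: 2.92
eef_pos: [527.2, -164.6, 67.8]
tcp_rot: [-1.571, 0.001, 2.915]
ft_force: [0.2, -0.2, 0.5]
opening: 0.163
```

drive_tool --steps '[{"slide":[0,0,0],"dr":[0,0,0],"fingers":0.01},{"slide":[0,0,0],"dr":[0,0,0],"fingers":0.01}]'

```text
t: 3.08
eef_pos: [527.1, -164.5, 67.5]
tcp_rot: [-1.571, 0.0, 2.914]
ft_force: [0.0, -0.3, -0.0]
opening: 0.112
```

Run:
```python
from h import *
plan([527,-165,66],-1.794)
print(env.state()["moment"])
```

```text
pos [ 527.1 -164.5   67.5] jaw -1.7979 t 3.08 F [ 0.  -0.3 -0. ] op 10.6
slide mm [-0.   1.5  0.5] dr [-0.    -0.004 -0.   ]
[[-0.974, 0.0, -0.225], [0.225, -0.0, -0.974], [-0.0, -1.0, 0.0]]
[0.00707329 0.05087181 0.03500446]
```

The opening is 10.6 mm, below the 16 mm sleeve width, so the grip missed. I'll look before doing anything else.

Run:
```python
from h import *
for n in("top","scene"):
    cv2.imwrite(f"pics/{n}3.png",optics.read_camera(n)[:,:,::-1])
cv2.imwrite("pics/s3c.png",cv2.resize(cv2.imread("pics/scene3.png")[100:220,200:350],(750,600),interpolation=cv2.INTER_CUBIC))
cv2.imwrite("pics/t3c.png",cv2.resize(cv2.imread("pics/top3.png")[140:290,290:470],(720,600),interpolation=cv2.INTER_CUBIC))
```

```text
(no output)
```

View pics/s3c.png

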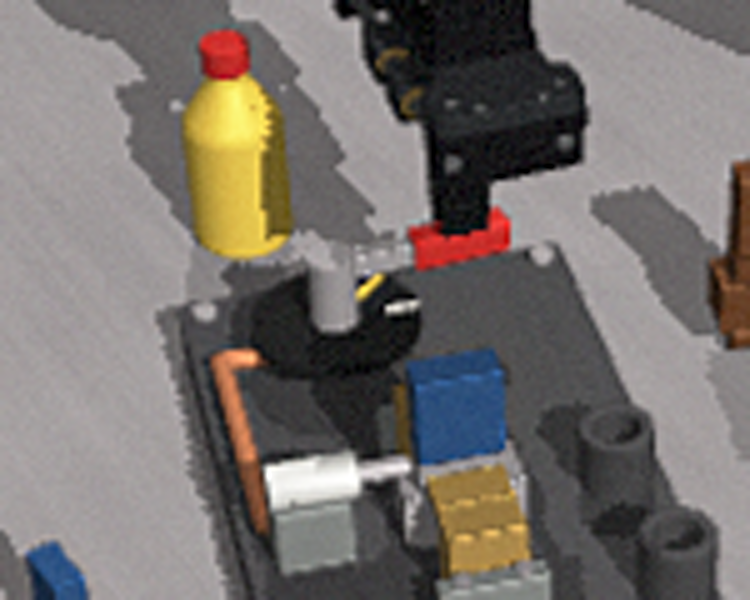

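View pics/t3c.png

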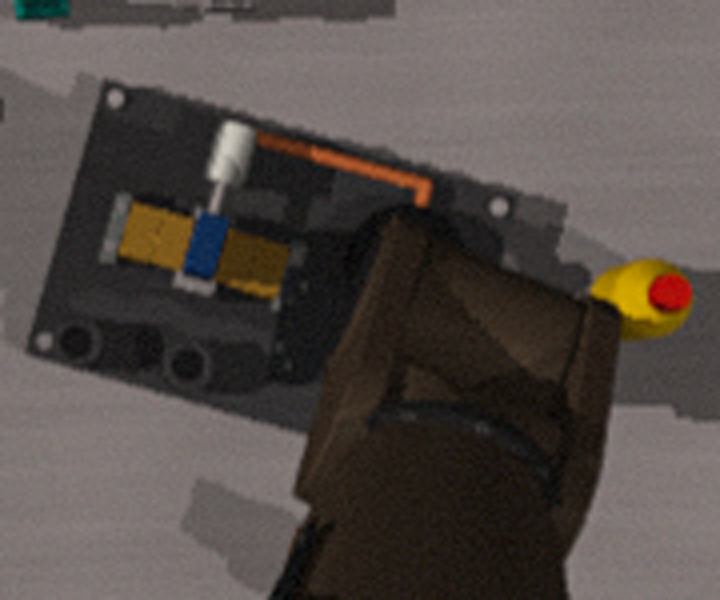

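Run:
```python
from h import *
s,R=tcp(); P=s["eef_pos"]
f=lambda p:((p-[200,100])*5).round(0)
print("tcp",f(proj("scene",P)),"tcp +40",f(proj("scene",P+[0,0,40])),"near finger back",f(proj("scene",P-R[:,2]*17)),f(proj("scene",P-R[:,2]*17+[0,0,40])))
# triangulate red sleeve from initial pics
cen={}
for n in("top","scene"):
    h=cv2.cvtColor(cv2.imread(f"pics/{n}0.png"),cv2.COLOR_BGR2HSV)
    m=((h[:,:,0]<6)|(h[:,:,0]>174))&(h[:,:,1]>180)&(h[:,:,2]>70)
    k,l,st,c=cv2.connectedComponentsWithStats(m.astype(np.uint8))
    for i in range(1,k):
        if st[i,4]>20: print(n,st[i],c[i])
```

```text
tcp [[463. 268.]] tcp +40 [[460. 201.]] near finger back [[474. 288.]] [[471. 220.]]
top [452 209  11   9  74] [457.10810811 212.93243243]
top [385 220   9  19 124] [388.96774194 229.16935484]
scene [515  16  13  19 146] [521.          25.71232877]
scene [240 107  10   9  72] [244.63888889 110.90277778]
scene [282 142  20  12 152] [291.69736842 147.36184211]
```

Run:
```python
from h import *
def tri(a,b):
    P=[M[n]["mtx"]@np.c_[M[n]["R"],M[n]["t"]] for n in("top","scene")]
    X=cv2.triangulatePoints(P[0],P[1],np.array(a,float).reshape(2,1),np.array(b,float).reshape(2,1)); X=(X[:3]/X[3]).ravel()
    return X.round(1),(proj("top",X)-a).round(2),(proj("scene",X)-b).round(2)
print("sleeve",tri((388.97,229.17),(291.7,147.36)))
ct=lambda p:np.array(p)/4.8+[285,145]
cs=lambda p:np.array(p)/4.6+[195,130]
for a,b in [((162,95),(306,496)),((78,384),(670,427)),((542,520),(521,96)),((623,223),(210,148))]: print("bolt",tri(ct(a),cs(b)))
print("blocktop",tri(ct((275,267)),cs((442,198))))
print("hub",tri(ct((518,285)),cs((327,95))))
print("cap",tri((457.1,212.9),(244.6,110.9)))
```

```text
sleeve (array([ 526.9, -165.4,   85.7]), array([[ 0.25, -0.4 ]]), array([[0.47, 0.03]]))
bolt (array([712.6,  16.1,  31.5]), array([[ 0.22, -0.38]]), array([[0.53, 0.04]]))
bolt (array([545. ,  69.2,  30.1]), array([[ 0.09, -0.13]]), array([[0.19, 0.01]]))
bolt (array([ 461.4, -195. ,   31.1]), array([[ 0.27, -0.41]]), array([[0.48, 0.03]]))
bolt (array([ 630.4, -247.8,   31.3]), array([[ 0.14, -0.27]]), array([[0.31, 0.03]]))
blocktop (array([601.9, -42.1, 120.6]), array([[ 0.01, -0.02]]), array([[0.03, 0.  ]]))
hub (array([ 591.4, -176.7,   94.6]), array([[ 0.15, -0.26]]), array([[0.3 , 0.03]]))
cap (array([ 564. , -339.2,  111.5]), array([[ 0.19, -0.35]]), array([[0.36, 0.04]]))
```

The sleeve triangulates consistently, at (527,-165,86). I'll look closer at where the fingertips really are against the reported TCP.

Run:
```python
from h import *
s,R=tcp(); P=s["eef_pos"]
im=cv2.imread("pics/scene3.png"); o=np.array([255,85]);f=10
a=cv2.resize(im[85:165,255:335],None,fx=f/1.0,fy=f/1.0,interpolation=cv2.INTER_CUBIC)
a=np.clip(a.astype(float)*1.5+20,0,255).astype(np.uint8)
for h,c in((0,(0,255,0)),(19,(255,255,0)),(78,(255,0,255))):
    p=((proj("scene",P+[0,0,h])[0]-o+.5)*f).astype(int); cv2.circle(a,tuple(map(int,p)),6,c,2); print(h,p)
cv2.imwrite("pics/s3z.png",cv2.resize(a,(600,600)))
```

```text
0 [380 691]
19 [378 628]
78 [369 423]
```

View pics/s3z.png

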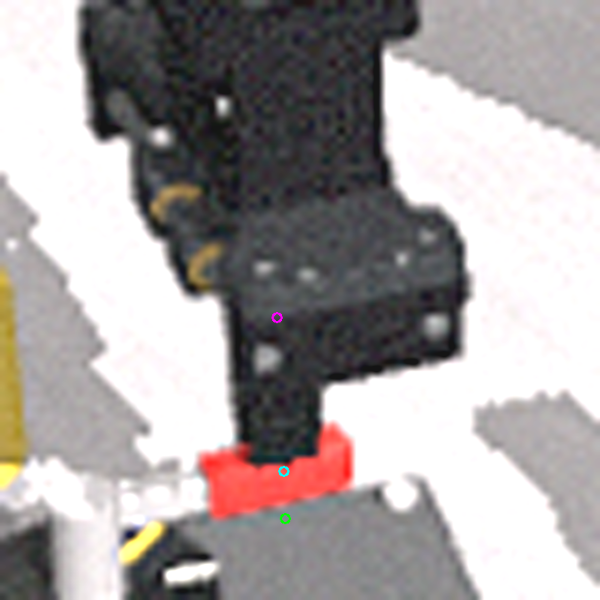

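The picture and the pose disagree: the fingertips appear to end at the sleeve's top. I'll raise the tool and check fingertip geometry in clear view.

drive_tool --steps '[{"slide":[0,0,0],"dr":[0,0,0],"fingers":0.05},{"slide":[0,0,0],"dr":[0,0,0],"fingers":0.095},{"slide":[0,-0.025,0],"dr":[0,0,0],"fingers":0.095},{"slide":[0,-0.06,0],"dr":[0,0,0],"fingers":0.095},{"slide":[0,-0.09,0],"dr":[0,0,0],"fingers":0.095}]'

```text
t: 3.6
eef_pos: [526.8, -164.4, 158.5]
tcp_rot: [-1.571, -0.001, 2.914]
ft_force: [-0.7, -0.1, 1.2]
opening: 0.403
```

drive_tool --steps '[{"slide":[0,0,0],"dr":[0,0,0],"fingers":0.095},{"slide":[0,0,0],"dr":[0,0,0],"fingers":0.095}]'

```text
t: 3.77
eef_pos: [527.6, -164.7, 158.7]
tcp_rot: [-1.57, 0.003, 2.914]
ft_force: [-0.5, -0.1, -0.2]
opening: 0.54
```

Run:
```python
from h import *
s,R=tcp(); P=s["eef_pos"]; print(P,s["opening"])
im=optics.read_camera("scene")[:,:,::-1].copy(); cv2.imwrite("pics/scene4.png",im)
o=np.array([230,60]);f=6
a=cv2.resize(im[60:160,230:350],None,fx=f,fy=f,interpolation=cv2.INTER_CUBIC)
a=np.clip(a.astype(float)*1.6+20,0,255).astype(np.uint8)
for d,c in((-47.5,(0,0,255)),(0,(0,255,0)),(47.5,(255,255,0))):
  for h in(0,19,78):
    p=((proj("scene",P+[0,0,h]+R[:,2]*d)[0]-o+.5)*f).astype(int); cv2.circle(a,tuple(map(int,p)),4,c,2)
cv2.imwrite("pics/s4z.png",a)
```

```text
[ 527.56207764 -164.71780124  158.71309352] 0.5403478847339702
```

View pics/s4z.png

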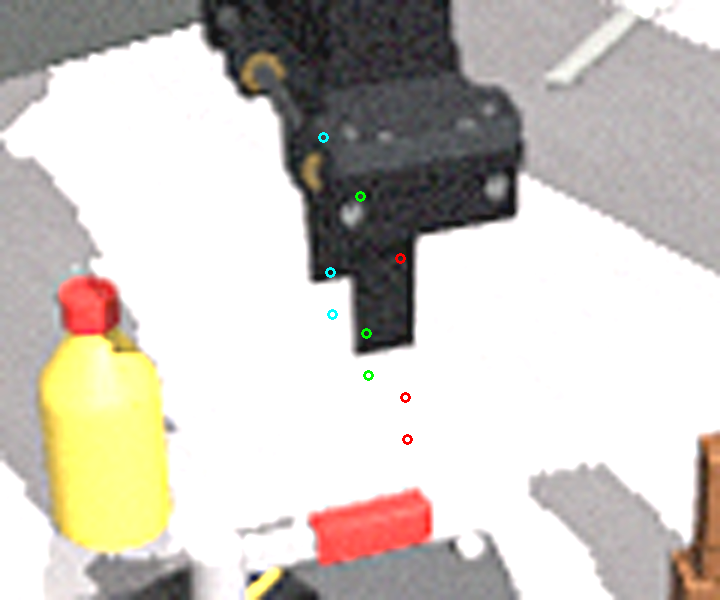

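At t=3.8 the near finger's tip is at zoomed pixel (385,350), 10–12 px above where the reported TCP would put it. So the real tip is about 30 mm higher than reported, which explains why the fingers closed empty above the sleeve. Reported z=40 is safe under either reading, because the base top is at 30. I'll descend there in stages and watch the force.

drive_tool --steps '[{"slide":[0,0.02,0],"dr":[0,0,0],"fingers":0.05},{"slide":[0,0.04,0],"dr":[0,0,0],"fingers":0.05},{"slide":[0,0.06,0],"dr":[0,0,0],"fingers":0.05},{"slide":[0,0.08,0],"dr":[0,0,0],"fingers":0.05},{"slide":[0,0.092,0],"dr":[0,0,0],"fingers":0.05}]'

```text
t: 4.23
eef_pos: [525.5, -163.9, 62.0]
tcp_rot: [-1.572, -0.004, 2.914]
ft_force: [-0.9, 0.4, -0.4]
opening: 0.527
```

drive_tool --steps '[{"slide":[0,0.006,0],"dr":[0,0,0],"fingers":0.05},{"slide":[0,0.012,0],"dr":[0,0,0],"fingers":0.05},{"slide":[0,0.017,0],"dr":[0,0,0],"fingers":0.05},{"slide":[0,0.017,0],"dr":[0,0,0],"fingers":0.05}]'

```text
t: 4.57
eef_pos: [526.7, -164.4, 47.5]
tcp_rot: [-1.571, -0.001, 2.914]
ft_force: [-0.6, -0.8, 0.6]
opening: 0.527
```

```bash
cat >> h.py <<'E'
def zoom(name,o=(230,60),wh=(120,100),f=6,ds=(0,)):
    s,R=tcp(); P=s["eef_pos"]; print(P.round(1),"op",round(s["opening"]*95,1),"F",s["ft_force"].round(1),"M",s["moment"].round(2),"t",round(s["t"],2))
    im=optics.read_camera("scene")[:,:,::-1].copy(); cv2.imwrite(f"pics/{name}_full.png",im)
    o=np.array(o)
    a=cv2.resize(im[o[1]:o[1]+wh[1],o[0]:o[0]+wh[0]],None,fx=f,fy=f,interpolation=cv2.INTER_CUBIC)
    a=np.clip(a.astype(float)*1.6+20,0,255).astype(np.uint8)
    for d in ds:
      for h in(0,19):
        p=((proj("scene",P+[0,0,h]+R[:,2]*d)[0]-o+.5)*f).astype(int); cv2.circle(a,tuple(map(int,p)),4,(0,255,0),2)
    cv2.imwrite(f"pics/{name}.png",a)
E
python3 - <<'E'
from h import *
zoom("z5",ds=(-25,0))
E
```

```text
[ 526.7 -164.4   47.5] op 50.1 F [-0.6 -0.8  0.6] M [ 0.04 -0.05  0.  ] t 4.57
```

View pics/z5.png

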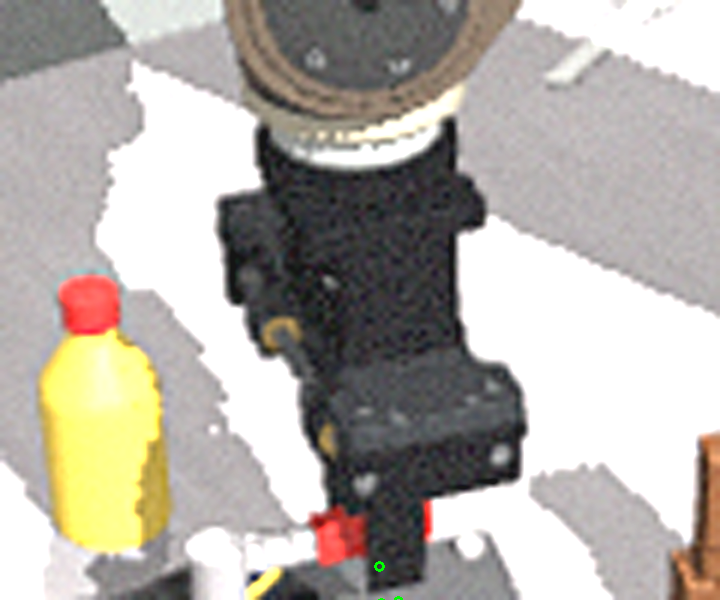

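The near finger now stands in front of the sleeve, with its tip at (395,585), which confirms the roughly 30 mm offset. I'll go 10 mm lower, then close.

drive_tool --steps '[{"slide":[0,0.004,0],"dr":[0,0,0],"fingers":0.05},{"slide":[0,0.008,0],"dr":[0,0,0],"fingers":0.04},{"slide":[0,0.01,0],"dr":[0,0,0],"fingers":0.03},{"slide":[0,0.01,0],"dr":[0,0,0],"fingers":0.01},{"slide":[0,0.01,0],"dr":[0,0,0],"fingers":0.01}]'

```text
t: 5.03
eef_pos: [527.0, -164.5, 38.3]
tcp_rot: [-1.571, -0.0, 2.914]
ft_force: [-0.3, 0.2, -0.7]
opening: 0.303
```

drive_tool --steps '[{"slide":[0,0,0],"dr":[0,0,0],"fingers":0.01},{"slide":[0,0,0],"dr":[0,0,0],"fingers":0.01},{"slide":[0,0,0],"dr":[0,0,0],"fingers":0.01},{"slide":[0,0,0],"dr":[0,0,0],"fingers":0.01},{"slide":[0,0,0],"dr":[0,0,0],"fingers":0.01}]'

```text
t: 5.45
eef_pos: [527.0, -164.4, 38.5]
tcp_rot: [-1.571, 0.0, 2.915]
ft_force: [0.2, 1.5, 1.8]
opening: 0.165
```

Run:
```python
from h import *
zoom("z6",ds=(-25,0))
plan([527,-165,66],-1.794)
```

```text
[ 527.  -164.4   38.5] op 15.6 F [0.2 1.5 1.8] M [0.39 0.04 0.23] t 5.45
pos [ 527.  -164.4   38.4] jaw -1.7977 t 5.5 F [-0.7  1.4  2.5] op 15.7
slide mm [ -0.1 -27.6   0.6] dr [-0.    -0.004 -0.   ]
[[-0.974, 0.0, -0.225], [0.225, -0.0, -0.974], [-0.0, -1.0, 0.0]]
```

View pics/z6.png

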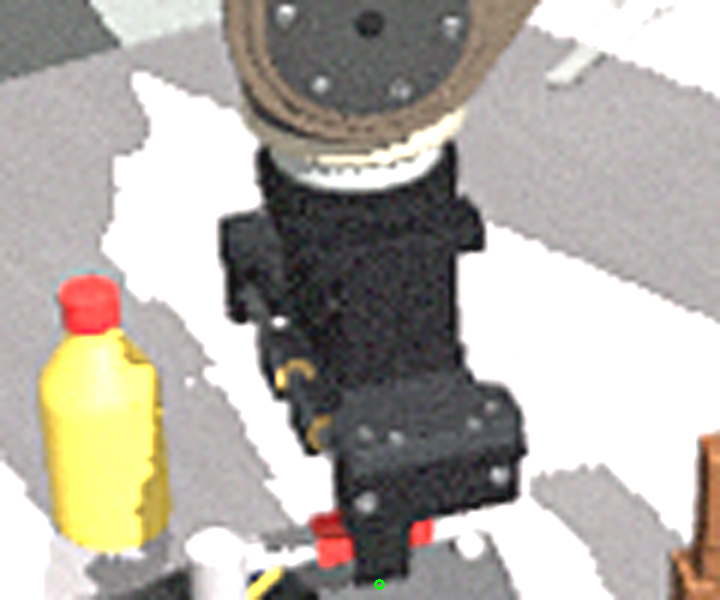

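The opening is 15.7 mm, so the sleeve is gripped and centred. I'll sweep the lever along its 65 mm arc by 0.70 rad in total.

drive_tool --steps '[{"slide":[-0.0002,0,0.0046],"dr":[0,-0.07,0],"fingers":0.01},{"slide":[-0.0006,0,0.0091],"dr":[0,-0.14,0],"fingers":0.01},{"slide":[-0.0014,0,0.0136],"dr":[0,-0.21,0],"fingers":0.01},{"slide":[-0.0025,0,0.018],"dr":[0,-0.28,0],"fingers":0.01},{"slide":[-0.004,0,0.0223],"dr":[0,-0.35,0],"fingers":0.01}]'

```text
t: 5.92
eef_pos: [526.1, -187.0, 38.4]
tcp_rot: [-1.571, 0.001, -3.016]
ft_force: [3.1, 3.8, 1.1]
opening: 0.166
```

Run:
```python
from h import *
s,R=tcp(); j=np.arctan2(R[1,2],R[0,2]); P=s["eef_pos"]; v=P[:2]-[590.5,-179.3]
print(j,"L",j+1.8775,"L pos",(np.arctan2(v[1],v[0])%6.2832)-np.pi+.3065,"r",np.hypot(*v),P,s["ft_force"],s["moment"],s["opening"]*95)
```

```text
-1.444847665596221 L 0.4326523344037789 L pos 0.42606813210833017 r 64.82742995946478 [ 526.13530852 -187.03189276   38.44625243] [3.07266677 3.76248333 1.08073091] [ 0.67479528 -0.31260663  0.05749089] 15.816760848276271
```

drive_tool --steps '[{"slide":[-0.0002,0,0.0046],"dr":[0,-0.07,0],"fingers":0.01},{"slide":[-0.0006,0,0.0091],"dr":[0,-0.14,0],"fingers":0.01},{"slide":[-0.0014,0,0.0136],"dr":[0,-0.21,0],"fingers":0.01},{"slide":[-0.0025,0,0.018],"dr":[0,-0.28,0],"fingers":0.01},{"slide":[-0.004,0,0.0225],"dr":[0,-0.352,0],"fingers":0.01}]'

```text
t: 6.33
eef_pos: [533.1, -208.8, 38.5]
tcp_rot: [-1.571, 0.001, -2.664]
ft_force: [3.4, 5.0, 1.8]
opening: 0.166
```

drive_tool --steps '[{"slide":[0,0,0],"dr":[0,0,0],"fingers":0.01},{"slide":[0,0,0],"dr":[0,0,0],"fingers":0.01}]'

```text
t: 6.5
eef_pos: [533.1, -209.0, 38.5]
tcp_rot: [-1.57, 0.001, -2.669]
ft_force: [3.6, 3.5, 1.9]
opening: 0.167
```

Run:
```python
from h import *
s,R=tcp(); j=np.arctan2(R[1,2],R[0,2]); P=s["eef_pos"]; v=P[:2]-[590.5,-179.3]
print(j,"L",j+1.8775,"L pos",(np.arctan2(v[1],v[0])%6.2832)-np.pi+.3065,"r",np.hypot(*v),P,s["ft_force"],s["moment"],s["opening"]*95)
```

```text
-1.0980100060153157 L 0.7794899939846842 L pos 0.7842051603431475 r 64.58993049230409 [ 533.14032767 -208.99389014   38.46478961] [3.56428182 3.51083499 1.89590178] [ 0.5557619  -0.69239089  0.24115385] 15.89705266106262
```

drive_tool --steps '[{"slide":[0,0,0],"dr":[0,0,0],"fingers":0.045},{"slide":[0,0,0],"dr":[0,0,0],"fingers":0.045},{"slide":[0,0,0],"dr":[0,0,0],"fingers":0.045},{"slide":[0,0,0],"dr":[0,0,0],"fingers":0.045},{"slide":[0,0,0],"dr":[0,0,0],"fingers":0.045}]'

```text
t: 6.92
eef_pos: [532.5, -209.0, 38.3]
tcp_rot: [-1.571, -0.0, -2.667]
ft_force: [0.1, -0.8, 0.1]
opening: 0.445
```

drive_tool --steps '[{"slide":[0,-0.02,0],"dr":[0,0,0],"fingers":0.045},{"slide":[0,-0.045,0],"dr":[0,0,0],"fingers":0.045},{"slide":[0,-0.075,0],"dr":[0,0,0],"fingers":0.045},{"slide":[0,-0.105,0],"dr":[0,0,0],"fingers":0.045},{"slide":[0,-0.12,0],"dr":[0,0,0],"fingers":0.045}]'

```text
t: 7.33
eef_pos: [533.3, -209.4, 161.7]
tcp_rot: [-1.568, 0.002, -2.667]
ft_force: [-0.4, 0.2, 0.8]
opening: 0.473
```

Run:
```python
from h import *
zoom("z7",o=(215,100),ds=(-25,0))
a=optics.read_camera("top")[:,:,::-1]; cv2.imwrite("pics/top7.png",a)
# lines for closed+45: expected lever in scene/top
FX[:]=[587.4,-89.4,-.305]
L=.785
for n in("scene","top"): print(n,proj(n,W([(30-r*np.cos(L),-85-r*np.sin(L),94) for r in(40,65,90)])).round(1).tolist())
plan([603,-41.7,150],-1.8758)
```

```text
[ 533.3 -209.4  161.7] op 44.9 F [-0.4  0.2  0.8] M [-0.01 -0.   -0.01] t 7.33
scene [[275.3, 141.8], [280.8, 136.7], [286.2, 131.7]]
top [[401.7, 217.7], [406.4, 226.0], [411.2, 234.4]]
pos [ 533.6 -209.5  161.1] jaw -1.0963 t 7.43 F [-0.5 -0.2 -0.5] op 44.9
slide mm [-138.4   11.  -117.6] dr [-0.003  0.779 -0.004]
[[-0.89, 0.004, 0.457], [-0.457, -0.002, -0.89], [-0.003, -1.0, 0.004]]
```

View pics/z7.png

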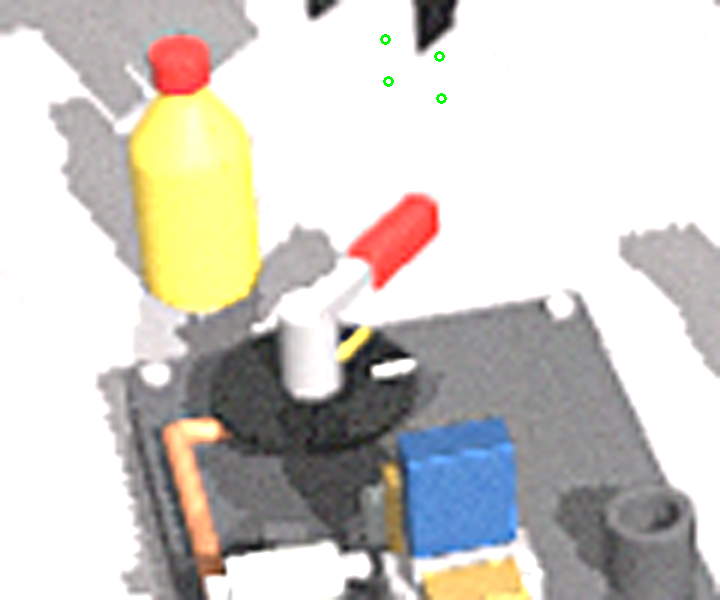

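The lever now points along the yellow mark: the sleeve is at (395,240) with the mark parallel at (355,345). Next I'll move over the block.

drive_tool --steps '[{"slide":[-0.028,0,-0.0235],"dr":[0,0.1,0],"fingers":0.06},{"slide":[-0.055,0,-0.047],"dr":[0,0.2,0],"fingers":0.06},{"slide":[-0.083,0,-0.0705],"dr":[0,0.3,0],"fingers":0.06},{"slide":[-0.111,0,-0.094],"dr":[0,0.4,0],"fingers":0.06},{"slide":[-0.138,0,-0.118],"dr":[0,0.5,0],"fingers":0.06}]'

```text
t: 7.85
eef_pos: [601.4, -39.3, 157.1]
tcp_rot: [-1.571, -0.002, 3.111]
ft_force: [0.8, -1.2, 0.8]
opening: 0.624
```

drive_tool --steps '[{"slide":[0,0,0],"dr":[0,0.1,0],"fingers":0.06},{"slide":[0,0,0],"dr":[0,0.2,0],"fingers":0.06},{"slide":[0,0,0],"dr":[0,0.28,0],"fingers":0.06},{"slide":[0,0,0],"dr":[0,0.28,0],"fingers":0.06},{"slide":[0,0,0],"dr":[0,0.28,0],"fingers":0.06}]'

```text
t: 8.27
eef_pos: [601.0, -40.9, 157.3]
tcp_rot: [-1.57, -0.001, 2.839]
ft_force: [-0.7, -0.0, 0.4]
opening: 0.631
```

Run:
```python
from h import *
zoom("z8",o=(235,110),ds=(-30,0))
plan([603,-41.7,55],-1.8758)
```

```text
[601.  -40.9 157.3] op 60.0 F [-0.7 -0.   0.4] M [ 0.04 -0.    0.06] t 8.27
pos [601.1 -41.  157.5] jaw -1.8734 t 8.32 F [ 0.2 -0.9  0.2] op 59.7
slide mm [-2.100e+00  1.025e+02  1.000e-01] dr [-0.     0.002  0.001]
[[-0.955, -0.001, -0.298], [0.298, 0.0, -0.955], [0.001, -1.0, 0.0]]
```

View pics/z8.png

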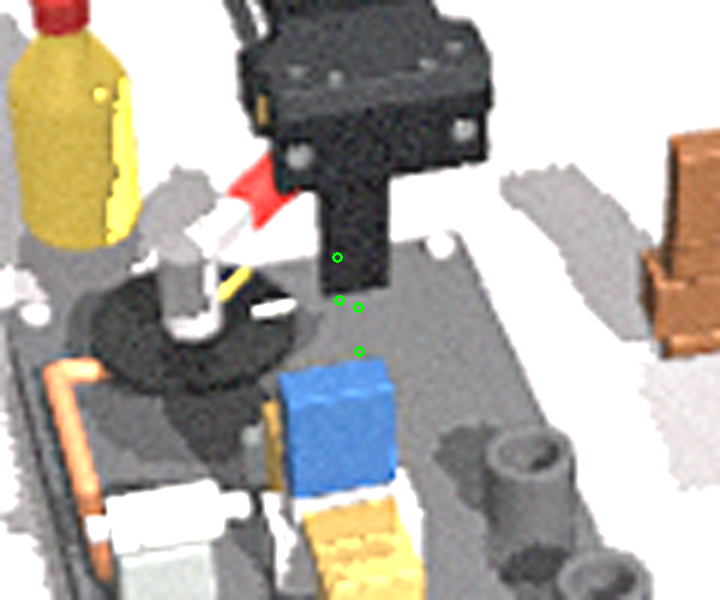

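The plunger rod is withdrawn (its end is at (240,505), clear of the block), and the gripper is over the blue stem. I'll descend in stages.

drive_tool --steps '[{"slide":[-0.001,0.02,0],"dr":[0,0.002,0],"fingers":0.06},{"slide":[-0.002,0.04,0],"dr":[0,0.002,0],"fingers":0.06},{"slide":[-0.002,0.06,0],"dr":[0,0.002,0],"fingers":0.06},{"slide":[-0.002,0.075,0],"dr":[0,0.002,0],"fingers":0.06},{"slide":[-0.002,0.085,0],"dr":[0,0.002,0],"fingers":0.06}]'

```text
t: 8.73
eef_pos: [602.6, -41.7, 71.4]
tcp_rot: [-1.57, -0.002, 2.836]
ft_force: [0.3, -1.0, -0.6]
opening: 0.631
```

drive_tool --steps '[{"slide":[0,0.006,0],"dr":[0,0,0],"fingers":0.06},{"slide":[0,0.012,0],"dr":[0,0,0],"fingers":0.06},{"slide":[0,0.015,0],"dr":[0,0,0],"fingers":0.06},{"slide":[0,0.015,0],"dr":[0,0,0],"fingers":0.06}]'

```text
t: 9.07
eef_pos: [603.3, -41.6, 58.2]
tcp_rot: [-1.571, -0.0, 2.835]
ft_force: [0.4, -0.7, 0.5]
opening: 0.634
```

Run:
```python
from h import *
zoom("z9",o=(235,110),ds=(-30,0))
plan([603,-41.7,55],-1.8758)
```

```text
[603.3 -41.6  58.2] op 60.2 F [ 0.4 -0.7  0.5] M [ 0.01  0.06 -0.04] t 9.07
pos [603.5 -41.6  58.6] jaw -1.8777 t 9.12 F [-0.2  1.3  0.6] op 59.7
slide mm [0.5 3.6 0.2] dr [-0.    -0.002 -0.   ]
[[-0.953, 0.0, -0.302], [0.302, -0.0, -0.953], [-0.0, -1.0, 0.0]]
```

View pics/z9.png

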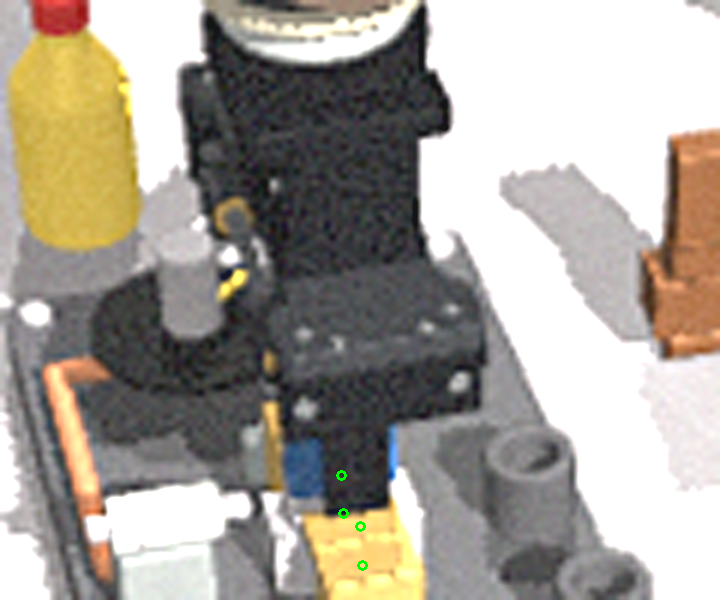

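The finger tip is at (357,512), about 15–20 mm above the keepers. I'll go 8 mm lower and close.

drive_tool --steps '[{"slide":[0,0.004,0],"dr":[0,0,0],"fingers":0.04},{"slide":[0,0.008,0],"dr":[0,0,0],"fingers":0.03},{"slide":[0,0.008,0],"dr":[0,0,0],"fingers":0.015},{"slide":[0,0.008,0],"dr":[0,0,0],"fingers":0.015},{"slide":[0,0.008,0],"dr":[0,0,0],"fingers":0.015}]'

```text
t: 9.53
eef_pos: [603.4, -41.6, 50.4]
tcp_rot: [-1.571, 0.0, 2.834]
ft_force: [-0.3, -0.6, 1.0]
opening: 0.335
```

drive_tool --steps '[{"slide":[0,0,0],"dr":[0,0,0],"fingers":0.015},{"slide":[0,0,0],"dr":[0,0,0],"fingers":0.015},{"slide":[0,0,0],"dr":[0,0,0],"fingers":0.015},{"slide":[0,0,0],"dr":[0,0,0],"fingers":0.015}]'

```text
t: 9.87
eef_pos: [603.4, -41.6, 50.5]
tcp_rot: [-1.571, 0.0, 2.834]
ft_force: [-0.0, 0.2, 0.7]
opening: 0.204
```

Run:
```python
from h import *
zoom("z10",o=(235,110),ds=(0,))
plan([603,-41.7,50],-1.8758)
```

```text
[603.4 -41.6  50.5] op 19.4 F [-0.   0.2  0.7] M [0.   0.06 0.01] t 9.87
pos [603.4 -41.6  50.5] jaw -1.878 t 9.92 F [-0.5  0.1  1.2] op 19.8
slide mm [0.4 0.5 0.3] dr [-0.    -0.002 -0.   ]
[[-0.953, 0.0, -0.302], [0.302, -0.0, -0.953], [-0.0, -1.0, 0.0]]
```

View pics/z10.png

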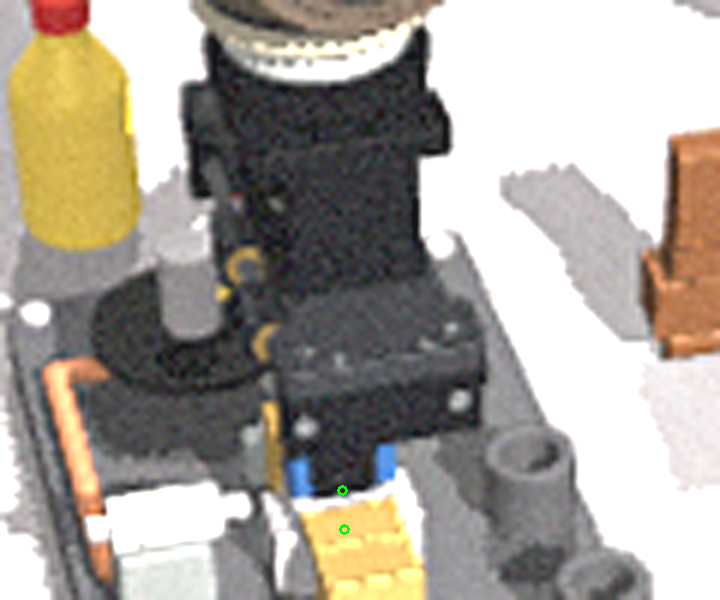

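The grip reads 19.6 mm, so the stem is held. I'll rock towards +y: a rotation about tool x with the pivot at the foot centre, about 60 mm below the tip.

drive_tool --steps '[{"slide":[0,0,-0.0018],"dr":[0.03,0,0],"fingers":0.015},{"slide":[0,0.0001,-0.0036],"dr":[0.06,0,0],"fingers":0.015},{"slide":[0,0.0002,-0.0054],"dr":[0.09,0,0],"fingers":0.015},{"slide":[0,0.0004,-0.0072],"dr":[0.12,0,0],"fingers":0.015},{"slide":[0,0.0006,-0.0084],"dr":[0.14,0,0],"fingers":0.015}]'

```text
t: 10.33
eef_pos: [605.0, -36.4, 50.6]
tcp_rot: [-1.424, -0.001, 2.836]
ft_force: [-9.4, -28.9, 13.0]
opening: 0.21
```

Run:
```python
from h import *
zoom("z11",o=(235,110),ds=(0,))
s,R=tcp();print(R.round(3).tolist(), (R.T@s["ft_force"]).round(1),(R.T@s["moment"]).round(2))
```

```text
[605.  -36.4  50.6] op 19.9 F [ -9.4 -28.9  13. ] M [-5.62  1.91  0.04] t 10.33
[[-0.954, -0.045, -0.297], [0.3, -0.141, -0.943], [0.001, -0.989, 0.148]] [ 0.9 -7.3 26.4] [ 4.91 -0.    0.02]
```

View pics/z11.png

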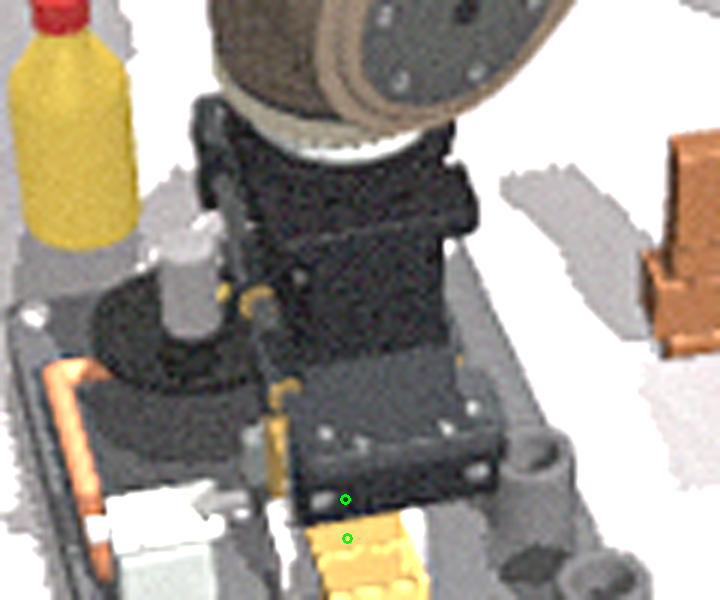

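Side force is 26 N and the TCP stopped about 3 mm short. The motion fits a pivot about 28 mm below the reported TCP, which means the tool frame extends about 30 mm past the real tips. I'll ease the lateral offset to match.

drive_tool --steps '[{"slide":[0,0,0.002],"dr":[0,0,0],"fingers":0.015},{"slide":[0,0,0.0035],"dr":[0,0,0],"fingers":0.015},{"slide":[0,0,0.0044],"dr":[0,0,0],"fingers":0.015},{"slide":[0,0,0.0044],"dr":[0,0,0],"fingers":0.015}]'

```text
t: 10.72
eef_pos: [604.6, -37.6, 50.3]
tcp_rot: [-1.431, 0.0, 2.834]
ft_force: [0.4, -0.6, -0.3]
opening: 0.211
```

Run:
```python
from h import *
zoom("z12",o=(235,110),ds=(0,))
s,R=tcp();print(R.round(3).tolist(), (R.T@s["ft_force"]).round(1),(R.T@s["moment"]).round(2))
```

```text
[604.6 -37.6  50.3] op 20.1 F [ 0.4 -0.6 -0.3] M [ 0.22 -0.16 -0.03] t 10.72
[[-0.953, -0.042, -0.299], [0.302, -0.133, -0.944], [-0.0, -0.99, 0.14]] [-0.3  0.7 -0.1] [-0.19 -0.02  0.12]
```

Force is down to about zero at lean 0.14, so the pivot is right. Now I'll rock to -y.

drive_tool --steps '[{"slide":[0,0,0.0017],"dr":[-0.06,0,0],"fingers":0.015},{"slide":[0,0.0002,0.0034],"dr":[-0.12,0,0],"fingers":0.015},{"slide":[0,0.0005,0.005],"dr":[-0.18,0,0],"fingers":0.015},{"slide":[0,0.0008,0.0067],"dr":[-0.24,0,0],"fingers":0.015},{"slide":[0,0.0012,0.0079],"dr":[-0.285,0,0],"fingers":0.015}]'

```text
t: 11.18
eef_pos: [602.6, -44.5, 50.8]
tcp_rot: [-1.72, 0.001, 2.834]
ft_force: [2.1, 9.7, 3.6]
opening: 0.207
```

drive_tool --steps '[{"slide":[0,0,0],"dr":[0,0,0],"fingers":0.015},{"slide":[0,0,0],"dr":[0,0,0],"fingers":0.015}]'

```text
t: 11.35
eef_pos: [602.5, -44.6, 50.7]
tcp_rot: [-1.718, 0.0, 2.833]
ft_force: [2.4, 7.6, 1.6]
opening: 0.211
```

Run:
```python
from h import *
zoom("z13",o=(235,110),ds=(0,))
s,R=tcp();print(R.round(3).tolist(), (R.T@s["ft_force"]).round(1),(R.T@s["moment"]).round(2))
```

```text
[602.5 -44.6  50.7] op 20.1 F [2.4 7.6 1.6] M [ 1.33 -0.4   0.05] t 11.35
[[-0.953, 0.045, -0.3], [0.303, 0.139, -0.943], [-0.0, -0.989, -0.146]] [-0.7  0.  -6.2] [-1.21  0.01  0.01]
```

View pics/z13.png

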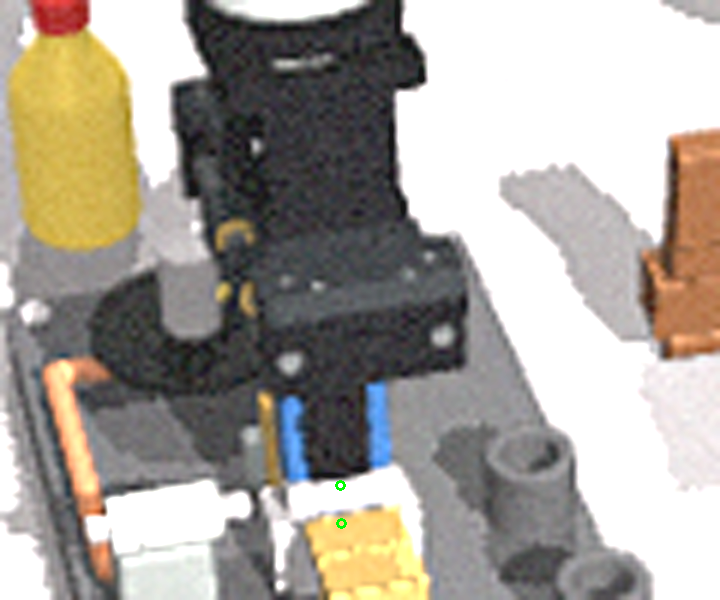

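Drag of about 6–8 N is felt, and the +y keeper has a clear gap from the stem at (350,490). I'll lean slightly further to finish the -y side.

drive_tool --steps '[{"slide":[0,0,0.0003],"dr":[-0.01,0,0],"fingers":0.015},{"slide":[0,0,0.0006],"dr":[-0.02,0,0],"fingers":0.015},{"slide":[0,0,0.0008],"dr":[-0.03,0,0],"fingers":0.015},{"slide":[0,0,0.0008],"dr":[-0.03,0,0],"fingers":0.015}]'

```text
t: 11.73
eef_pos: [602.6, -44.2, 50.9]
tcp_rot: [-1.749, 0.001, 2.834]
ft_force: [4.2, 14.7, 4.9]
opening: 0.209
```

Run:
```python
from h import *
s,R=tcp();print(s["eef_pos"],R.round(3).tolist(), (R.T@s["ft_force"]).round(1),(R.T@s["moment"]).round(2))
```

```text
[602.6446794  -44.15535321  50.94396279] [[-0.953, 0.054, -0.298], [0.303, 0.169, -0.938], [-0.001, -0.984, -0.177]] [  0.5  -2.1 -15.9] [-3.   -0.04  0.02]
```

Moment rose to 3 Nm at lean 0.177, so the -y keeper is at its stop. I'll rock once more to +y to be sure of that side.

drive_tool --steps '[{"slide":[0,0.0001,-0.002],"dr":[0.07,0,0],"fingers":0.015},{"slide":[0,0.0003,-0.0039],"dr":[0.14,0,0],"fingers":0.015},{"slide":[0,0.0006,-0.0058],"dr":[0.21,0,0],"fingers":0.015},{"slide":[0,0.0011,-0.0077],"dr":[0.28,0,0],"fingers":0.015},{"slide":[0,0.0016,-0.0092],"dr":[0.335,0,0],"fingers":0.015}]'

```text
t: 12.15
eef_pos: [604.7, -37.1, 50.3]
tcp_rot: [-1.406, 0.001, 2.835]
ft_force: [-8.0, -19.0, 8.5]
opening: 0.209
```

drive_tool --steps '[{"slide":[0,0,0],"dr":[0,0,0],"fingers":0.015},{"slide":[0,0,0],"dr":[0,0,0],"fingers":0.015}]'

```text
t: 12.32
eef_pos: [604.6, -37.4, 50.3]
tcp_rot: [-1.408, -0.0, 2.836]
ft_force: [-0.7, -6.6, -0.5]
opening: 0.211
```

Run:
```python
from h import *
s,R=tcp();print(s["eef_pos"],R.round(3).tolist(), (R.T@s["ft_force"]).round(1),(R.T@s["moment"]).round(2),s["opening"])
```

```text
[604.60037492 -37.35899273  50.27001515] [[-0.954, -0.049, -0.296], [0.3, -0.154, -0.941], [0.0, -0.987, 0.162]] [-1.3  1.5  6.3] [ 0.82 -0.01  0.11] 0.21142369656178553
```

drive_tool --steps '[{"slide":[0,0.0001,0.0012],"dr":[-0.04,0,0],"fingers":0.015},{"slide":[0,0.0002,0.0024],"dr":[-0.08,0,0],"fingers":0.015},{"slide":[0,0.0003,0.0035],"dr":[-0.12,0,0],"fingers":0.015},{"slide":[0,0.0004,0.0045],"dr":[-0.162,0,0],"fingers":0.015},{"slide":[0,0.0004,0.0045],"dr":[-0.162,0,0],"fingers":0.015}]'

```text
t: 12.73
eef_pos: [603.1, -42.3, 50.5]
tcp_rot: [-1.575, -0.0, 2.833]
ft_force: [0.3, 2.8, -0.5]
opening: 0.21
```

Run:
```python
from h import *
zoom("z14",o=(245,140),wh=(90,80),f=8,ds=(0,))
s,R=tcp();print(R.round(3).tolist(), (R.T@s["ft_force"]).round(1),(R.T@s["moment"]).round(2),s["opening"])
```

```text
[603.1 -42.3  50.5] op 20.0 F [ 0.3  2.8 -0.5] M [ 0.64 -0.14  0.01] t 12.73
[[-0.953, 0.0, -0.304], [0.304, 0.001, -0.953], [0.0, -1.0, -0.001]] [ 0.2 -1.   1.6] [ 0.49 -0.09 -0.09] 0.21209662067830928
```

View pics/z14.png

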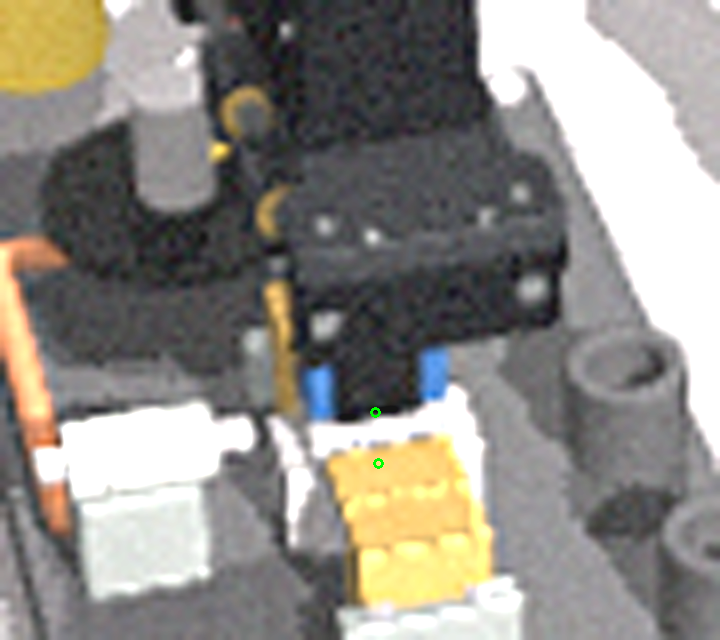

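The +y keeper sits back against its support, with its lip clear of the stem at (395,460). Next is a slow lift while I watch the force.

drive_tool --steps '[{"slide":[0,-0.002,-0.0004],"dr":[0,0,0],"fingers":0.015},{"slide":[0,-0.004,-0.0004],"dr":[0,0,0],"fingers":0.015},{"slide":[0,-0.006,-0.0004],"dr":[0,0,0],"fingers":0.015},{"slide":[0,-0.009,-0.0004],"dr":[0,0,0],"fingers":0.015},{"slide":[0,-0.012,-0.0004],"dr":[0,0,0],"fingers":0.015}]'

```text
t: 13.2
eef_pos: [603.4, -40.7, 62.6]
tcp_rot: [-1.572, -0.0, 2.835]
ft_force: [0.5, -0.4, -4.1]
opening: 0.211
```

Run:
```python
from h import *
zoom("z15",o=(245,140),wh=(90,80),f=8,ds=(0,))
```

```text
[603.4 -40.7  62.6] op 20.1 F [ 0.5 -0.4 -4.1] M [ 0.   -0.01 -0.03] t 13.2
```

View pics/z15.png

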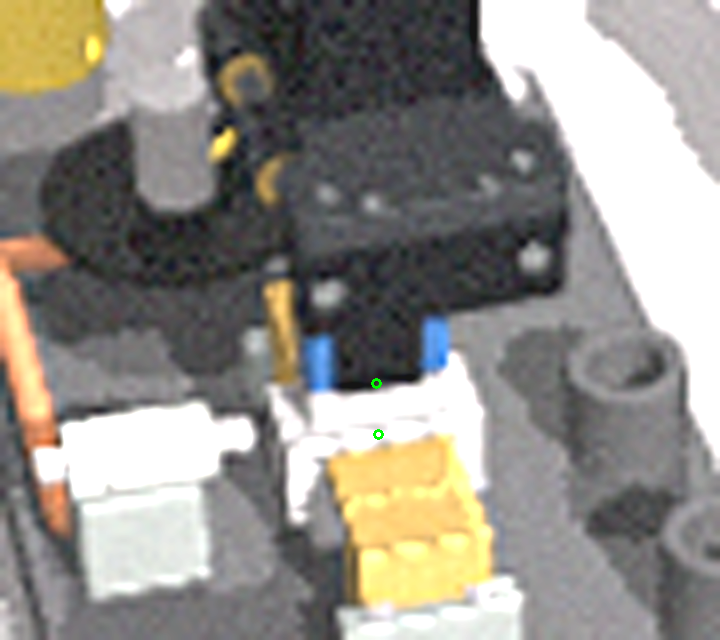

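The block lifts freely: 4.1 N of weight, and its body is past the keeper lip. I'll raise it another 66 mm, putting the foot about 20 mm above the keepers.

drive_tool --steps '[{"slide":[0,-0.008,0],"dr":[0,0,0],"fingers":0.015},{"slide":[0,-0.016,0],"dr":[0,0,0],"fingers":0.015},{"slide":[0,-0.024,0],"dr":[0,0,0],"fingers":0.015},{"slide":[0,-0.032,0],"dr":[0,0,0],"fingers":0.015},{"slide":[0,-0.04,0],"dr":[0,0,0],"fingers":0.015}]'

```text
t: 13.67
eef_pos: [603.5, -41.3, 103.7]
tcp_rot: [-1.573, 0.001, 2.834]
ft_force: [0.3, -0.5, -4.1]
opening: 0.209
```

drive_tool --steps '[{"slide":[0,-0.008,0.0003],"dr":[0,0,0],"fingers":0.015},{"slide":[0,-0.016,0.0005],"dr":[0,0,0],"fingers":0.015},{"slide":[0,-0.022,0.0007],"dr":[0,0,0],"fingers":0.015},{"slide":[0,-0.026,0.0007],"dr":[0,0,0],"fingers":0.015},{"slide":[0,-0.026,0.0007],"dr":[0,0,0],"fingers":0.015}]'

```text
t: 14.08
eef_pos: [603.5, -42.0, 129.4]
tcp_rot: [-1.573, 0.001, 2.834]
ft_force: [0.4, -0.6, -4.0]
opening: 0.207
```

drive_tool --steps '[{"slide":[0,0,0],"dr":[0,0,0],"fingers":0.015},{"slide":[0,0,0],"dr":[0,0,0],"fingers":0.015}]'

```text
t: 14.25
eef_pos: [603.0, -41.9, 128.1]
tcp_rot: [-1.573, -0.001, 2.834]
ft_force: [-0.4, 0.5, -5.2]
opening: 0.211
```

Run:
```python
from h import *
FX[:]=[587.4,-89.4,-.305]
zoom("z16",o=(225,100),wh=(120,110),f=5.5,ds=())
print(tcp()[0]["tcp_rot"])
lv=[(30-65*np.cos(.785)+0,-85-65*np.sin(.785),85)]
B=[(box(0,50,40,20,92+62,92+108),(255,255,0)),(box(0,50,40,18,92,110),(0,255,0))]
overlay(cv2.imread("pics/z16_full.png"),"scene",B,(225,100),(130,120),5,"pics/z16o.png")
cv2.imwrite("pics/top16.png",optics.read_camera("top")[:,:,::-1])
```

```text
[603.  -41.9 128.1] op 20.0 F [-0.4  0.5 -5.2] M [0.03 0.04 0.03] t 14.25
[-1.57261852e+00 -7.97590836e-04  2.83436297e+00]
```

View pics/z16o.png

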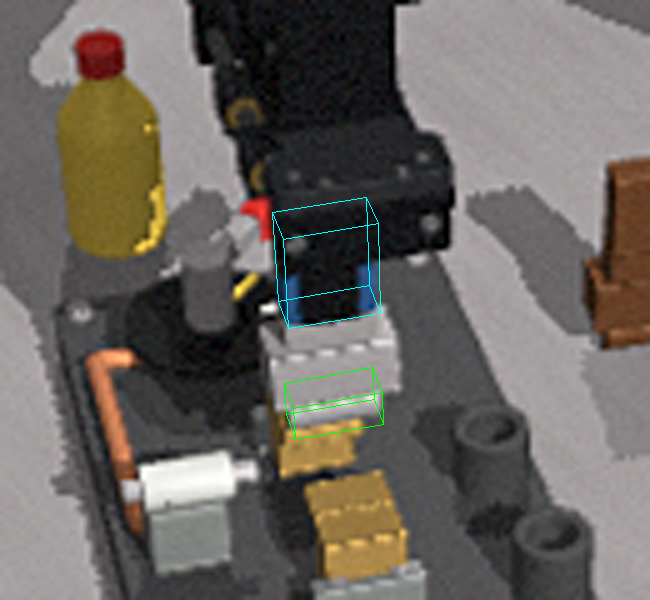

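View pics/z16_full.png

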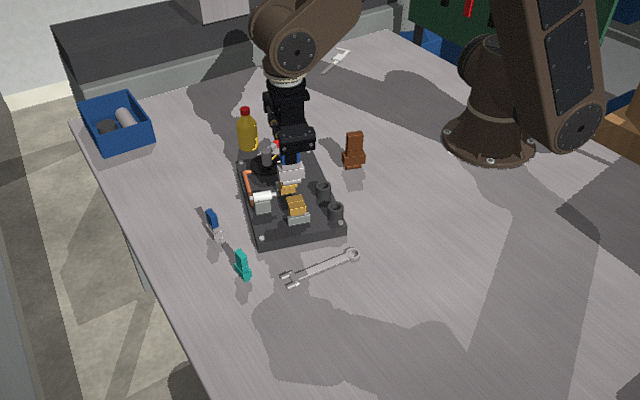

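The block is held upright over the slot, and its blue lower edge matches the overlay for a foot 92 mm up, with the keepers apart below. Before handing in, I'll check the lever angle from the picture taken just after release.

Run:
```python
from h import *
FX[:]=[587.4,-89.4,-.305]
h=cv2.cvtColor(cv2.imread("pics/z7_full.png"),cv2.COLOR_BGR2HSV)
m=((h[:,:,0]<6)|(h[:,:,0]>174))&(h[:,:,1]>170)&(h[:,:,2]>60)
k,l,st,c=cv2.connectedComponentsWithStats(m.astype(np.uint8))
print([(st[i,4],c[i].round(1)) for i in range(1,k) if st[i,4]>50])
for L in(.7,.75,.785,.82,.87): print(L,proj("scene",W([(30-65*np.cos(L),-85-65*np.sin(L),86)])).round(1))
print(env.job_done())
```

```text
[(np.int32(77), array([466.3,  10.1])), (np.int32(78), array([244.6, 110.6])), (np.int32(111), array([281., 139.]))]
0.7 [[282.8 140. ]]
0.75 [[281.8 139.6]]
0.785 [[281.  139.4]]
0.82 [[280.2 139.1]]
0.87 [[279.1 138.8]]
the job is handed in; nothing more can be done
None
```

The valve is half open and the block is out of its slot. I handed the job in at about t = 14.3 s with the gripper still holding the block upright above the keepers.

**What I did**
- **Valve:** I gripped the red sleeve and swept the lever to about 0.78 rad, to the yellow mark, then let go. The plunger was seen withdrawn from the block.
- **Keepers:** I gripped the blue stem and rocked the block to +y, to -y and to +y again. The force rose sharply at full lean on both sides, so I take both keepers to be at their stops.
- **Lift:** I lifted the block straight up by about 78 mm.

**Last checks**
- **Lever:** In the picture taken just after release, the sleeve is at pixel (281,139), which matches 0.785 rad. I did not measure it again after the lift; in the final view it was partly hidden, but what showed was in place.
- **Grip:** The opening is 20 mm, and the wrist reads a weight of 4 to 5 N.
- **Foot height:** About 19 to 20 mm above the keepers, from the lift distance and the picture overlay. The overlay is good to a few mm.
- **Other items:** I saw no movement of the bushings, oil bottle or spanner, and nothing touched them.

**What went wrong or disagreed**
- **Finger length:** The real fingertips end about 30 mm above the reported TCP. My first close on the lever therefore shut on nothing, and I corrected the heights from the images.
- **First rock:** I used the wrong pivot height, which gave a short force peak of about 33 N at the wrist, with the block in the fingers. I then corrected the pivot.
- **-y keeper:** The camera view mostly hid it, so I judged it by force and by the block lifting out without catching.

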